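# Close the casting mould on the press gauge

## Task

Zero the press gauge: take the pusher from its stand and with its tip push the recessed button in the gauge fully in for a moment while the platen is still unloaded, then put the pusher back in its stand and let it go. Then set the loose upper mould half, pouring lip over pouring lip, onto the dowels of the lower half so that the two close flush, and press the pair down until the sprung platen stands about half-way down its travel. Finish while still holding it pressed there; leave the ring clamp and the flux cup alone.

Things in the scene. Friction and masses are not known exactly. Their poses are not given: they have to be found in the camera images.
- gauge: press gauge, fixed: a grey and dark box 150 mm (x) by 190 mm (y) and 40 mm high, turned on the worktop; origin at the centre of its underside, z up. Its top has a round bore of 15 mm diameter at (0, +68 mm) with the zero button in it, and the sprung platen at (0, -28 mm) that carries the lower mould half
- zero_button (a joint): recessed zero button (black, 12 mm diameter): travel pressed straight down, 0 = out, 0.005 m = fully in; springs back; 0.5 N to start, about 4 N fully in
- button_face (a point): centre of the zero button's upper face; when out it lies 6 mm below the gauge's top, so 34 mm above the worktop; z up
- platen (a joint): sprung platen with the lower mould half: how far it is pressed straight down, 0 = up, 0.010 m = on its stop; starts to sink at about 0.5 N, then 2 N per mm (about 10 N half-way); the upper half's own weight sinks it 0.7 to 1.4 mm
- lower_face (a point): centre of the flat upper (parting) face of the aluminium lower mould half, 80 mm above the worktop when the platen is up; moves with the platen. The half measures 110 mm (x) by 60 mm (y); x points towards its pouring lip (14 x 24 mm nib standing 12 mm out of the +x end). Two dowels with tapered tops stand 16 mm above this face: 14 mm diameter at x = +38 mm, 9 mm diameter at x = -38 mm; z up
- upper_face (a point): centre of the flat underside (parting face) of the loose aluminium upper mould half, 0.20 to 0.33 kg, lying on the worktop: a plate 110 mm (x) by 60 mm (y), 22 mm thick, with a pouring lip like the lower one at its +x end and through holes of 16 mm diameter at x = +38 mm and 11 mm diameter at x = -38 mm, so that it closes one way round only; z up. On top at the middle stands a flat-sided grip bar 40 mm long (x), 20 mm wide (y), from 22 to 58 mm above the underside
- upper_grip (a point): the point to grip the upper half: centre of its grip bar, 44 mm above its underside; axes as upper_face (fingers close along y)
- pusher_grip (a point): the point to grip the pusher, a round steel stylus 121 mm long that stands upright, tip down, in its stand: on its axis 96 mm above the tip, 25 mm below its upper end, where it is 13 mm thick; z along its axis, upwards
- pusher_tip (a point): lower end of the pusher: a 7 mm thick shaft with a blunt point; 35 mm above the tip begins a brass collar, 22 mm diameter and 6 mm thick, on which the pusher rests on the stand; z along its axis, upwards
- stand_mouth (a point): centre of the mouth of the hole in the pusher's stand, a fixed wooden block 56 x 56 mm, 42 mm high; hole 11 mm diameter, 39 mm deep; with the pusher standing in it, the tip is 35 mm below this point; z up
- divider_end (a point): near end, at the top, of the fixed upright wooden divider on the worktop (168 mm high, about 50 mm thick at its round top rail), which always stands in the same place: it runs from here 0.5 m away from the robot and to the right, 40 degrees right of world +x; carry things round its near end or above it
- ring_clamp: bystander: wooden ring clamp, 22 x 120 x 22 mm, lying; origin at the centre of its underside
- flux_cup: bystander: small dark cup, 28 mm diameter, 17 mm high; origin at the centre of its underside
There are look-alikes about, which are no part of the job. Leave any green look-alike of the part that bears pusher_grip alone.

How it is judged:
By the outcome, as a careful person would: the job done as asked, in the order asked, and still so for the second after the job is handed in, while the arm keeps its last pose, push and grip.
It also fails if it takes over 61 s, if anything falls off the work surface, if the arm or the gripper's body presses on something with over 40 N, if the wrist force passes 120 N, or if a joint passes its speed limit or range.

## Robot

A 7-joint arm with a two-finger parallel gripper is mounted at the origin on a cart in front of the work surface, level with it; the furniture and walls round the work are solid. World frame = base frame: x ahead of the robot, y to its left, z up, the work surface at z = 0. Lengths are in m, angles in rad, forces in N, time in s.
With the tool pointing down it reaches from about 0.425 to 0.925 m from the base axis. Payload 6.8 kg.
Tool frame: the origin (TCP) lies at the very end of the fingers, on their centre line; the grasp point (between the pads) lies 19 mm behind it (bot.grasp_offset is the distance from the TCP to the grasp point, in m); z points along the fingers, y is the direction in which the jaws open and shut (so a half turn about z gives the same grasp; the last joint's range is limited). The gripper opens to 85 mm and grips with 20 to 120 N. Pads are 22 mm wide; open, the fingers measure 114 mm over their backs; the gripper's body (76 mm by 85 mm) begins 54 mm behind the grasp point. The pads swing forward as they close: fully open they stand 13 mm farther back than shut.
Start: joints at [1.15, 0.477, 0.022, 1.555, -0.011, 1.109, -0.083], TCP at [0.208, -0.642, 0.231] pointing down, gripper open.
Joint ranges: [-2.96, 2.96], [-0.34, 2.1], [-1.41, 1.46], [0.24, 2.44], [-1.37, 4.51], [0.17, 1.92], [-2.96, 2.96]. Speed limits (rad/s): [2.39, 2.39, 3.14, 3.14, 3.14, 3.14, 3.14].

## Interface

Orientations are given as a unit quaternion [w, x, y, z].
In Python, from station import monitor, cams, bot, finder gives the robot as it stands.
- The arm moves only by the tool jog_arm, never from a script. Its argument "plan" is a list of rows, each an object of numbers: "x", "y", "z": the shift along the tool's x, y, z as a fraction of full scale; "wx", "wy", "wz": the turn, a rotation vector about the tool's x, y, z as a fraction of full scale. A call has 1 to 12 rows; each row is the pose to reach, as a shift and turn from the pose measured when the call began, along the tool's axes at that moment, turning the shorter way round; what a row does not reach only later rows make up. Full scale, the value 1, is 20 cm for a shift and 180 degrees for a turn. A row lasts 1/12 s, in which the tool goes at most 41.7 mm and 7.16 degrees, less where a joint would pass 70% of its speed; a pose out of reach is approached as far as the arm can. A call with a number of a shift or a turn outside -1 to 1 is refused whole. A call with a gripper value outside its range is refused whole. "hand" is the opening, from -1 (shut) to 1 (fully open), set as the call begins (left out, the last holds). The fingers move at their own pace and stop on an object; "grip_force" is the grip in N (left out, the last holds). Time passes only in rows, so rows that repeat a pose let the fingers close. It gives the time, the measured TCP pose, the force and the opening at its end, in the units of the state.
- monitor.get_obs(): the state, without advancing time (a new reading comes with each control period).
- cams.read_camera(name): name is "side" or "top"; returns the picture (480x640x3 uint8, red, green, blue); there is no depth.
- cams.get_calibration(name): a dict with "fx", "fy", "cx", "cy" (pixels), "extrinsics" (4x4, takes a point from world to camera coordinates). Camera axes: x right, y down, z forward; pixel columns grow to the right and rows downward; lengths in m; the calibration is good to about 2 mm. A picture is of the moment at which its call begins. get_calibration takes no time and is no camera call.
- bot.hand_in(): hands the job in, once; it reports no verdict.
Trained networks look in the newest picture that a camera, given by its name, has taken for a name from the list of things; names that differ only in an ending like _2 or _b are one class to them, and where a whole thing is asked for, a point or a joint stands for the part that bears it (a point fixed in the world has none). Each returns a list of dicts, best first, with "confidence" (0 to 1); they miss things now and then, are a little off and sometimes report something else, mostly with a low value. They report only what shows in the picture. A call takes as long as a camera call. They do not tell look-alikes from the thing itself.
- finder.find_in(camera, target): "bbox" ([left, top, width, height] in pixels, round what is visible of it).
- finder.place_of(camera, target): "location" ([column, row] in pixels: a listed point, or the origin of a listed thing).
The state is a dict: "t": time; "q": joint angles; "joint_vel": joint speeds; "joint_torque": joint torques, N m; "eef_pos": TCP position; "tool_rot": TCP orientation; "contact_force": force on the tool from outside, world axes, zero at the start; "torque": the same for the moment, N m; "gripper_width": opening from 0.0 (shut) to 1.0 (fully open).
Only numpy, scipy, OpenCV 4.12 (cv2) and the standard library are available. Lean on these libraries where they do the work, as an engineer would, in place of code of your own. Each camera call takes 0.05 s, during which the arm holds its last target. There are 200 camera calls.

## Working session

There is one attempt and no reset: what is moved stays moved. The work goes in short steps, Python scripts to look and compute and a tool call to move; the robot and the scene stay as the last step left them, time stands still between calls to the robot, and variables do not carry over. Pictures are saved under pics/ and viewed, about 8 in all and at most 12, crops included, and the job is handed in when it is done.

Besides the shell and the picture viewer there is one more tool, called after "Request:" as name(argument=value, ...) on one line, values as JSON. jog_arm: Moves the arm, as the interface text tells. Shift numbers are shares of 20 cm and turn numbers shares of 180 degrees, none past 1 either way. Its arguments: {"type":"object","properties":{"plan":{"type":"array","items":{"type":"object","properties":{"x":{"type":"number","minimum":-1,"maximum":1},"y":{"type":"number","minimum":-1,"maximum":1},"z":{"type":"number","minimum":-1,"maximum":1},"wx":{"type":"number","minimum":-1,"maximum":1},"wy":{"type":"number","minimum":-1,"maximum":1},"wz":{"type":"number","minimum":-1,"maximum":1}}}},"hand":{"type":"number"},"grip_force":{"type":"number"}},"required":["plan"]}

```bash
ls; mkdir -p pics; cat > h.py <<'E'
import numpy as np, cv2
from station import monitor, cams, bot, finder
from scipy.spatial.transform import Rotation as R
def cal(n):
    c=cams.get_calibration(n); return c, np.array(c["extrinsics"])
def ray(n,px):
    c,E=cal(n); d=np.array([(px[0]-c["cx"])/c["fx"],(px[1]-c["cy"])/c["fy"],1.]); Rm=E[:3,:3]
    return -Rm.T@E[:3,3], Rm.T@d
def atz(n,px,z):
    o,d=ray(n,px); return o+d*(z-o[2])/d[2]
def proj(n,p):
    c,E=cal(n); q=E[:3,:3]@np.array(p)+E[:3,3]; return np.array([c["fx"]*q[0]/q[2]+c["cx"],c["fy"]*q[1]/q[2]+c["cy"]])
def tri(a,b):
    (o1,d1),(o2,d2)=ray("top",a),ray("side",b); d1/=np.linalg.norm(d1); d2/=np.linalg.norm(d2)
    s=np.linalg.lstsq(np.c_[d1,-d2],o2-o1,rcond=None)[0]; p,q=o1+s[0]*d1,o2+s[1]*d2
    return (p+q)/2,np.linalg.norm(p-q)
def snap(n,f):
    im=cams.read_camera(n); cv2.imwrite(f"pics/{f}.png",im[:,:,::-1]); return im
def rel(p):  # world point -> tool-frame shift as fraction
    o=monitor.get_obs(); w,x,y,z=o["tool_rot"]; return R.from_quat([x,y,z,w]).inv().apply(np.array(p)-o["eef_pos"])/0.2
def toolR():
    w,x,y,z=monitor.get_obs()["tool_rot"]; return R.from_quat([x,y,z,w]).as_matrix()
E
cat > a.py <<'E'
from h import *
np.set_printoptions(precision=4,suppress=True)
for n in("top","side"):
    im=snap(n,n+"0"); c,E=cal(n); print(n,c["fx"],"cam pos",-E[:3,:3].T@E[:3,3])
    for t in ["gauge","button_face","lower_face","upper_face","upper_grip","pusher_grip","pusher_tip","stand_mouth","divider_end","ring_clamp","flux_cup"]:
        try: print(t,[(np.round(d["location"],1).tolist(),round(d["confidence"],2)) for d in finder.place_of(n,t)[:4]])
        except Exception as e: print(t,e)
print(monitor.get_obs()); print(toolR())
E
python3 a.py
```

```text
pics
top 504.238195467055 cam pos [ 0.4252 -0.166   0.9652]
gauge [([413.6, 326.5], 0.76), ([283.7, 188.5], 0.69)]
button_face [([378.7, 334.8], 0.42)]
lower_face [([438.0, 322.1], 0.96), ([411.5, 326.5], 0.22)]
upper_face [([216.2, 250.1], 0.81)]
upper_grip [([212.7, 246.4], 0.62), ([337.6, 244.3], 0.51)]
pusher_grip [([379.5, 333.8], 0.73), ([273.4, 311.6], 0.7), ([221.2, 311.1], 0.69)]
pusher_tip [([381.1, 336.9], 0.29)]
stand_mouth [([276.3, 311.0], 0.73)]
divider_end [([335.1, 243.3], 0.78)]
ring_clamp [([282.2, 190.0], 0.7)]
flux_cup [([296.8, 236.8], 0.56)]
side 586.8094529867972 cam pos [0.4012 0.6282 0.5584]
gauge [([403.6, 265.9], 0.77)]
button_face []
lower_face [([401.7, 223.5], 0.75)]
upper_face [([283.5, 398.1], 0.97)]
upper_grip [([278.2, 372.4], 0.77)]
pusher_grip [([372.1, 335.3], 0.95), ([384.8, 291.3], 0.91)]
pusher_tip [([367.6, 392.5], 0.89)]
stand_mouth [([381.1, 324.5], 0.61)]
divider_end [([322.6, 215.2], 0.96)]
ring_clamp [([226.2, 330.8], 0.6)]
flux_cup [([293.4, 332.6], 0.61)]
{'t': 1.2, 'q': array([ 1.1499,  0.477 ,  0.0224,  1.5554, -0.0115,  1.1093, -0.0831]), 'joint_vel': array([-0.002 ,  0.0002, -0.002 ,  0.0006,  0.0003, -0.0012, -0.0006]), 'joint_torque': array([ -0.    , -59.6339,   1.6066, -28.1546,   0.0126,   0.0016,
        -0.    ]), 'eef_pos': array([ 0.2077, -0.6423,  0.2313]), 'tool_rot': array([0.    , 0.9878, 0.1558, 0.    ]), 'contact_force': array([ 0.7742, -0.207 , -0.3877]), 'torque': array([-0.0066,  0.0435, -0.0435]), 'gripper_width': 0.9996514781336718}
[[ 0.9515  0.3077  0.    ]
 [ 0.3077 -0.9515 -0.    ]
 [ 0.      0.     -1.    ]]
```

View pics/top0.png

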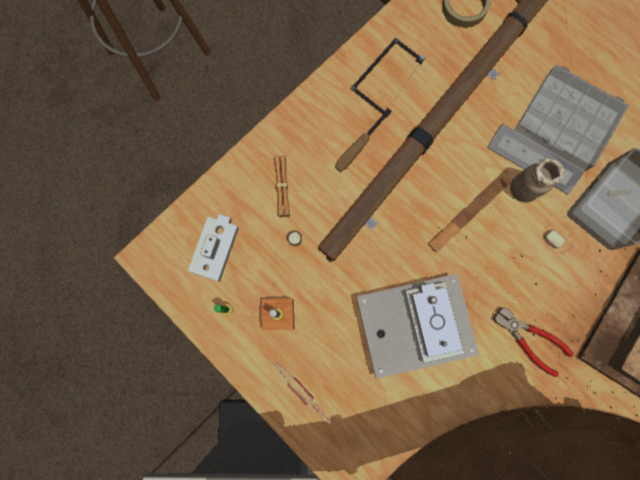

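View pics/side0.png

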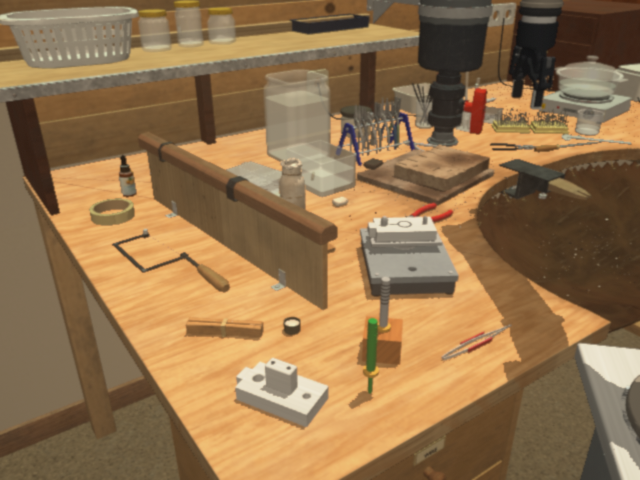

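```bash
cat > b.py <<'E'
from h import *
np.set_printoptions(precision=4,suppress=True)
for k,a,b in [("pusher_grip",(273.4,311.6),(384.8,291.3)),("green",(221.2,311.1),(372.1,335.3)),("mouth",(276.3,311),(381.1,324.5)),("lower",(438,322.1),(401.7,223.5)),("upper",(216.2,250.1),(283.5,398.1)),("ugrip",(212.7,246.4),(278.2,372.4)),("div",(335.1,243.3),(322.6,215.2)),("gauge",(413.6,326.5),(403.6,265.9)),("cup",(296.8,236.8),(293.4,332.6))]:
    print(k,*tri(a,b))
print("button",atz("top",(378.7,334.8),.034))
for k,p,z in [("ulip",(224,218),.022),("uh16",(220,230),.022),("uh11",(206,267),.022),("lh14",(432,300),.096),("ld9",(443,343),.096)]: print(k,atz("top",p,z))
im=cv2.imread("pics/top0.png")
a=cv2.resize(im[205:290,180:250],None,fx=5,fy=5,interpolation=3); b=cv2.resize(im[270:380,350:485],None,fx=4,fy=4,interpolation=3)
o=np.zeros((440,350+540,3),np.uint8); o[:425,:350]=a; o[:440,350:]=b
cv2.imwrite("pics/crop0.png",cv2.resize(o,None,fx=.898,fy=.898))
E
python3 b.py
```

```text
pusher_grip [ 0.4453 -0.0838  0.106 ] 0.002628104407688803
green [0.4496 0.0071 0.0945] 0.0046024441364549305
mouth [ 0.4479 -0.0835  0.0481] 0.002327671027088083
lower [ 0.4333 -0.3672  0.0783] 0.005837937114709588
upper [ 0.5668  0.0398 -0.002 ] 0.001005734150876259
ugrip [0.5702 0.038  0.0403] 0.004355807716802382
div [ 0.5531 -0.1866  0.1697] 0.0009946838035891298
gauge [ 0.4245 -0.338   0.0046] 0.004140661283702756
cup [ 0.5918 -0.1165 -0.0087] 0.00662367184121689
button [ 0.4074 -0.2691  0.034 ]
ulip [0.6258 0.0221 0.022 ]
uh16 [0.6025 0.0289 0.022 ]
uh11 [0.5315 0.0529 0.022 ]
lh14 [ 0.4677 -0.3543  0.096 ]
ld9 [ 0.3954 -0.3706  0.096 ]
```

View pics/crop0.png

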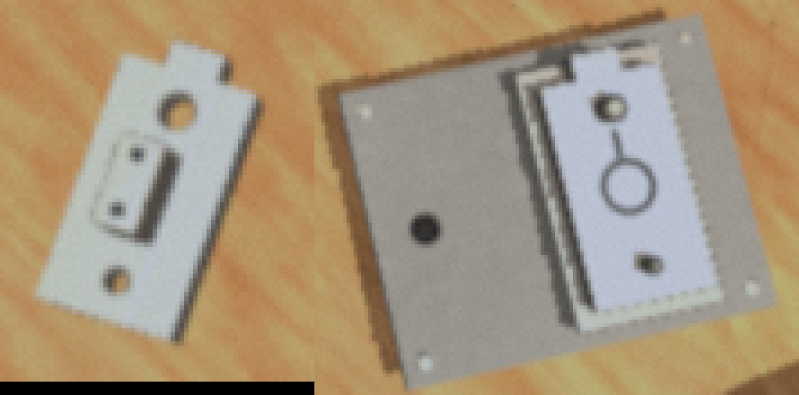

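```bash
cat > c.py <<'E'
from h import *
np.set_printoptions(precision=4,suppress=True)
from scipy.optimize import least_squares
A=lambda u,v:((u+.5)/4.49-.5+180,(v+.5)/4.49-.5+205)
B=lambda u,v:((u-314.3+.5)/3.592-.5+350,(v+.5)/3.592-.5+270)
def fit(pts,x0):
    f=lambda x:np.concatenate([proj("top",[x[0]+np.cos(x[2])*a-np.sin(x[2])*b,x[1]+np.sin(x[2])*a+np.cos(x[2])*b,z])-p for p,a,b,z in pts])
    r=least_squares(f,x0,loss="soft_l1"); return r.x,np.degrees(r.x[2]),r.fun.reshape(-1,2)
up=[(A(177,111),.038,0,.022),(A(118,280),-.038,0,.022),(A(122,53),.055,.03,.022),(A(38,295),-.055,.03,.022),(A(175,342),-.055,-.03,.022),(A(258,99),.055,-.03,.022)]
print("upper",*fit(up,[.57,.04,-.3]))
g=[(B(340,95),.075,.095,.04),(B(700,17),.075,-.095,.04),(B(778,300),-.075,-.095,.04),(B(408,388),-.075,.095,.04),(B(425,229),0,.068,.04)]
x,*r=fit(g,[.42,-.34,.2]); print("gauge",x,*r)
R2=lambda a:np.array([[np.cos(a),-np.sin(a)],[np.sin(a),np.cos(a)]])
print("button",x[:2]+R2(x[2])@[0,.068],"platen",x[:2]+R2(x[2])@[0,-.028])
l=[(B(629,187),0,0,.08),(B(543,88),.055,.03,.08),(B(660,62),.055,-.03,.08),(B(718,296),-.055,-.03,.08),(B(594,310),-.055,.03,.08),(B(613,107),.038,0,.096),(B(654,264),-.038,0,.096)]
print("lower",*fit(l,[.43,-.36,.2]))
E
python3 c.py
```

```text
upper [ 0.5674  0.0417 -0.3002] -17.19784906225627 [[ 0.1697  0.0474]
 [ 0.0762  0.2424]
 [ 0.5533  0.0383]
 [-0.1079  0.7313]
 [-0.5694 -0.2131]
 [-0.1162 -1.0273]]
gauge [ 0.4256 -0.338   0.2256] 12.924177236541832 [[-0.4329 -0.2801]
 [ 0.0462 -1.3643]
 [ 0.2205  1.2153]
 [ 0.0778  0.5295]
 [ 0.0494 -0.2387]]
button [ 0.4104 -0.2718] platen [ 0.4319 -0.3653]
lower [ 0.4314 -0.3652  0.2066] 11.837086247261645 [[-0.3067 -0.1587]
 [-0.5429 -0.2848]
 [ 0.3164  0.0386]
 [-0.473  -2.3211]
 [-0.0107  0.928 ]
 [ 0.9948  0.0786]
 [ 0.1947  0.6271]]
```

Request:
jog_arm(plan=[{"x": 0.86,"y": -1},{"x": 0.86,"y": -1},{"x": 0.86,"y": -1},{"x": 0.86,"y": -1},{"x": 0.86,"y": -1},{"x": 0.86,"y": -1},{"x": 0.86,"y": -1},{"x": 0.86,"y": -1}], hand=0)

```text
invalid input at $.plan[0]: expected keys x, y, z, wx, wy, wz
```

```bash
python3 -c "
from h import *
print(rel([.446,-.084,.2]),monitor.get_obs()['q'],monitor.get_obs()['gripper_width'])"
```

```text
[ 1.99255014 -2.28924889  0.15648059] [ 1.14989784  0.4769971   0.02238568  1.55538805 -0.01147529  1.10929418
 -0.0830817 ] 0.9996514781336718
```

All keys are needed.

Request:
jog_arm(plan=[{"x": 0.86,"y": -1,"z": 0,"wx": 0,"wy": 0,"wz": 0},{"x": 0.86,"y": -1,"z": 0,"wx": 0,"wy": 0,"wz": 0},{"x": 0.86,"y": -1,"z": 0,"wx": 0,"wy": 0,"wz": 0},{"x": 0.86,"y": -1,"z": 0,"wx": 0,"wy": 0,"wz": 0},{"x": 0.86,"y": -1,"z": 0,"wx": 0,"wy": 0,"wz": 0},{"x": 0.86,"y": -1,"z": 0,"wx": 0,"wy": 0,"wz": 0},{"x": 0.86,"y": -1,"z": 0,"wx": 0,"wy": 0,"wz": 0}], hand=0)

```text
t: 1.78
eef_pos: [0.3126, -0.3932, 0.2315]
tool_rot: [-0.001, 0.987, 0.159, 0.001]
contact_force: [-0.3, 0.0, 0.5]
gripper_width: 0.499
```

```bash
python3 -c "
from h import *
print(rel([.446,-.084,.2]),monitor.get_obs()['q'],monitor.get_obs()['gripper_width'])"
```

```text
[ 1.11844604 -1.2581274   0.16109415] [ 0.856417    0.19755095 -0.09149833  1.95500156  0.01894111  0.99069824
 -0.49508573] 0.4989138251946546
```

Request:
jog_arm(plan=[{"x": 0.9,"y": -1,"z": 0,"wx": 0,"wy": 0,"wz": 0},{"x": 0.9,"y": -1,"z": 0,"wx": 0,"wy": 0,"wz": 0},{"x": 0.9,"y": -1,"z": 0,"wx": 0,"wy": 0,"wz": 0},{"x": 0.9,"y": -1,"z": 0,"wx": 0,"wy": 0,"wz": 0},{"x": 0.9,"y": -1,"z": 0,"wx": 0,"wy": 0,"wz": 0},{"x": 0.9,"y": -1,"z": 0,"wx": 0,"wy": 0,"wz": 0},{"x": 0.9,"y": -1,"z": 0,"wx": 0,"wy": 0,"wz": 0},{"x": 0.9,"y": -1,"z": 0,"wx": 0,"wy": 0,"wz": 0}])

```text
t: 2.45
eef_pos: [0.4232, -0.1411, 0.2328]
tool_rot: [-0.001, 0.987, 0.163, 0.002]
contact_force: [0.9, 0.3, -1.1]
gripper_width: 0.503
```

```bash
python3 -c "
from h import *
print(rel([.446,-.084,.2]),monitor.get_obs()['q'],monitor.get_obs()['gripper_width'])"
```

```text
[ 0.19918863 -0.23306828  0.16508569] [ 0.49159163  0.11346302 -0.32786939  2.0578237   0.03942546  0.97398761
 -1.0987876 ] 0.5033408137271976
```

Request:
jog_arm(plan=[{"x": 0.2,"y": -0.233,"z": 0.17,"wx": 0,"wy": 0,"wz": 0},{"x": 0.2,"y": -0.233,"z": 0.3,"wx": 0,"wy": 0,"wz": 0},{"x": 0.2,"y": -0.233,"z": 0.4,"wx": 0,"wy": 0,"wz": 0},{"x": 0.2,"y": -0.233,"z": 0.4,"wx": 0,"wy": 0,"wz": 0},{"x": 0.2,"y": -0.233,"z": 0.4,"wx": 0,"wy": 0,"wz": 0}])

```text
t: 2.87
eef_pos: [0.4452, -0.0842, 0.1524]
tool_rot: [-0.002, 0.987, 0.164, 0.0]
contact_force: [-0.2, -0.6, 0.4]
gripper_width: 0.502
```

```bash
python3 -c "
from h import *
a=snap('top','t1');b=snap('side','s1')
print(rel([.446,-.084,.084]),proj('top',[.446,-.084,.128]),proj('side',[.446,-.084,.128]))
print(finder.place_of('side','pusher_grip'))
ims=[cv2.resize(im[v-75:v+75,u-65:u+65,::-1],None,fx=3,fy=3,interpolation=3) for im,(u,v) in ((a,(275,312)),(b,(385,270)))]
cv2.imwrite('pics/c1.png',np.hstack(ims))"
```

```text
[-0.00420412 -0.00668746  0.35169217] [272.261791   311.60848717] [384.04062296 277.91866576]
[{'location': [315.6, 437.5], 'confidence': 0.8}]
```

View pics/c1.png

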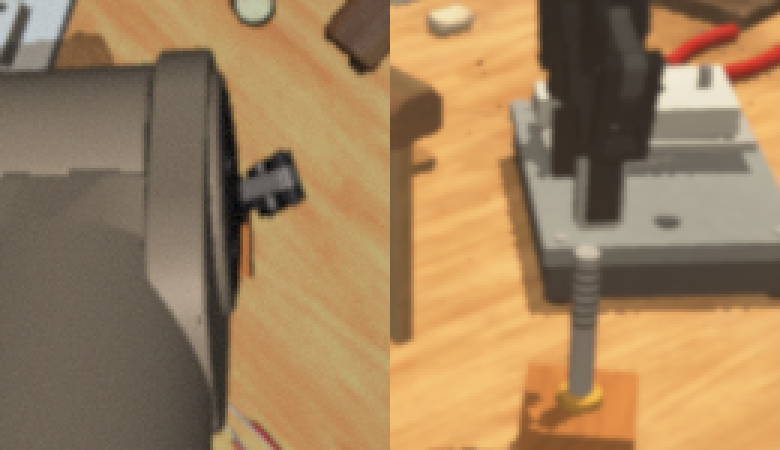

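Request:
jog_arm(plan=[{"x": -0.01,"y": -0.007,"z": 0.12,"wx": 0,"wy": 0,"wz": 0},{"x": -0.01,"y": -0.007,"z": 0.24,"wx": 0,"wy": 0,"wz": 0},{"x": -0.01,"y": -0.007,"z": 0.34,"wx": 0,"wy": 0,"wz": 0},{"x": -0.01,"y": -0.007,"z": 0.352,"wx": 0,"wy": 0,"wz": 0},{"x": -0.01,"y": -0.007,"z": 0.352,"wx": 0,"wy": 0,"wz": 0}])

```text
t: 3.43
eef_pos: [0.4452, -0.0852, 0.0847]
tool_rot: [-0.001, 0.987, 0.162, 0.003]
contact_force: [0.4, -0.8, 0.8]
gripper_width: 0.501
```

Request:
jog_arm(plan=[{"x": 0,"y": 0,"z": 0,"wx": 0,"wy": 0,"wz": 0},{"x": 0,"y": 0,"z": 0,"wx": 0,"wy": 0,"wz": 0},{"x": 0,"y": 0,"z": 0,"wx": 0,"wy": 0,"wz": 0},{"x": 0,"y": 0,"z": 0,"wx": 0,"wy": 0,"wz": 0},{"x": 0,"y": 0,"z": 0,"wx": 0,"wy": 0,"wz": 0},{"x": 0,"y": 0,"z": 0,"wx": 0,"wy": 0,"wz": 0}], hand=-1, grip_force=40)

```text
t: 3.93
eef_pos: [0.4463, -0.0856, 0.086]
tool_rot: [-0.0, 0.987, 0.162, 0.004]
contact_force: [-1.6, -0.0, 8.3]
gripper_width: 0.137
```

```bash
python3 -c "
from h import *
a=snap('side','s2'); o=monitor.get_obs(); print(o['contact_force'],o['torque'],o['gripper_width'],rel([.446,-.084,.174]),[(d['location'],d['confidence']) for t in('pusher_grip','stand_mouth') for d in finder.place_of('side',t)], proj('side',o['eef_pos']))"
```

```text
[-1.88243146 -0.8525884   7.92932078] [-0.10339009  0.25753778 -0.03664035] 0.1412785642081828 [ 0.00443713 -0.00742519 -0.4400031 ] [([315.8, 438.4], 0.85), ([290.8, 332.5], 0.6), ([382.4, 326.7], 0.77)] [382.64228274 302.22515241]
```

View pics/s2.png

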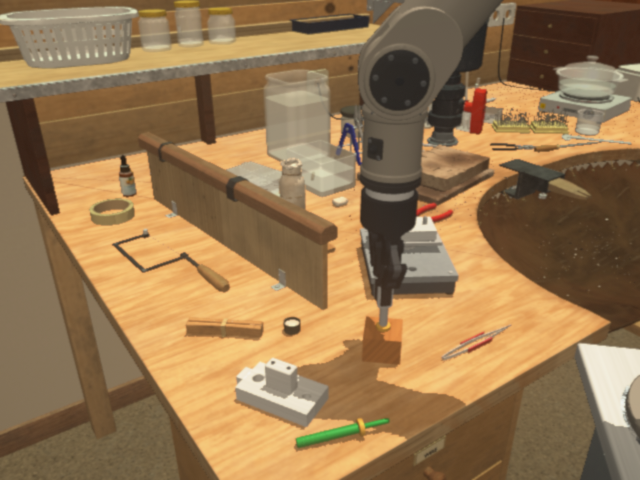

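Request:
jog_arm(plan=[{"x": 0,"y": 0,"z": -0.08,"wx": 0,"wy": 0,"wz": 0},{"x": 0,"y": 0,"z": -0.16,"wx": 0,"wy": 0,"wz": 0},{"x": 0,"y": 0,"z": -0.26,"wx": 0,"wy": 0,"wz": 0},{"x": 0,"y": 0,"z": -0.36,"wx": 0,"wy": 0,"wz": 0},{"x": 0,"y": 0,"z": -0.36,"wx": 0,"wy": 0,"wz": 0},{"x": 0,"y": 0,"z": -0.36,"wx": 0,"wy": 0,"wz": 0},{"x": 0,"y": 0,"z": -0.36,"wx": 0,"wy": 0,"wz": 0}])

```text
t: 4.67
eef_pos: [0.4453, -0.0857, 0.1577]
tool_rot: [0.0, 0.987, 0.162, 0.004]
contact_force: [0.0, -0.9, -0.2]
gripper_width: 0.141
```

```bash
python3 -c "
from h import *
a=snap('side','s3'); o=monitor.get_obs(); print(o['eef_pos'],o['contact_force'],o['gripper_width'],rel([.4095,-.271,.158]),[(d['location'],d['confidence']) for t in('pusher_tip','stand_mouth') for d in finder.place_of('side',t)])
R_=toolR(); e=o['eef_pos']; print(R_); print(proj('side',e+R_@[0,0,.077]),proj('side',e+R_@[.005,0,.077]))
cv2.imwrite('pics/c3.png',cv2.resize(a[200:350,310:460,::-1],None,fx=4,fy=4,interpolation=3))"
```

```text
[ 0.44502648 -0.08564828  0.1572744 ] [ 0.8100121  -0.46125954 -0.38896785] 0.13257542261653063 [-0.46392859  0.82169439 -0.0060463 ] [([389.3, 419.0], 0.69), ([383.5, 310.4], 0.57), ([382.3, 328.5], 0.71)]
[[ 9.47728511e-01  3.19024601e-01  5.82873030e-03]
 [ 3.19020237e-01 -9.47746399e-01  1.68860034e-03]
 [ 6.06286320e-03  2.59148241e-04 -9.99981587e-01]]
[383.04979237 305.60533909] [379.6772223 305.8777988]
```

View pics/c3.png

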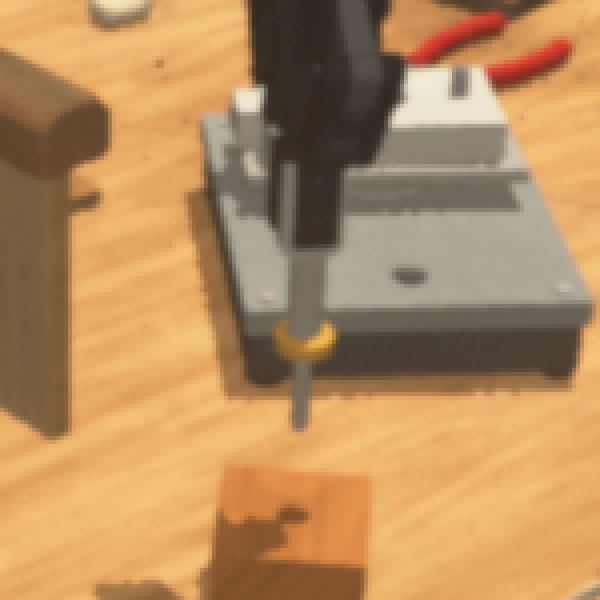

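Request:
jog_arm(plan=[{"x": -0.2,"y": 0.35,"z": 0,"wx": 0,"wy": 0,"wz": 0},{"x": -0.464,"y": 0.822,"z": 0,"wx": 0,"wy": 0,"wz": 0},{"x": -0.464,"y": 0.822,"z": 0,"wx": 0,"wy": 0,"wz": 0},{"x": -0.464,"y": 0.822,"z": 0,"wx": 0,"wy": 0,"wz": 0},{"x": -0.464,"y": 0.822,"z": 0.06,"wx": 0,"wy": 0,"wz": 0},{"x": -0.464,"y": 0.822,"z": 0.12,"wx": 0,"wy": 0,"wz": 0},{"x": -0.464,"y": 0.822,"z": 0.12,"wx": 0,"wy": 0,"wz": 0},{"x": -0.464,"y": 0.822,"z": 0.12,"wx": 0,"wy": 0,"wz": 0},{"x": -0.464,"y": 0.822,"z": 0.12,"wx": 0,"wy": 0,"wz": 0}])

```text
t: 5.57
eef_pos: [0.4101, -0.2698, 0.1326]
tool_rot: [-0.001, 0.987, 0.163, 0.003]
contact_force: [-0.0, -0.2, -0.9]
gripper_width: 0.141
```

```bash
python3 -c "
from h import *
a=snap('side','s4');b=snap('top','t4'); o=monitor.get_obs(); print(o['eef_pos'],o['contact_force'],rel([.4095,-.271,.133]))
R_=toolR(); e=o['eef_pos']; print(e+R_@[0,0,.077])
for n in('side','top'): print(n,proj(n,e+R_@[0,0,.077]),proj(n,[.4104,-.2718,.04]),[(d['location'],d['confidence']) for t in('pusher_tip','button_face') for d in finder.place_of(n,t)])
ims=[cv2.resize(im[v-60:v+60,u-50:u+50,::-1],None,fx=4,fy=4,interpolation=3) for im,(u,v) in ((a,(412,255)),(b,(380,333)))]
cv2.imwrite('pics/c4.png',np.hstack(ims))"
```

```text
[ 0.41043336 -0.26999848  0.13306444] [ 0.11082191  0.15018945 -0.63540435] [-0.00602951  0.00324407  0.00028309]
[ 0.41094697 -0.26987581  0.05606625]
side [412.08796123 260.36712709] [411.84649438 267.8610293 ] [([388.4, 420.5], 0.93), ([412.0, 262.5], 0.65)]
top [380.47197093 333.0044943 ] [380.52381896 333.17008869] [([194.6, 326.3], 0.56)]
```

View pics/c4.png

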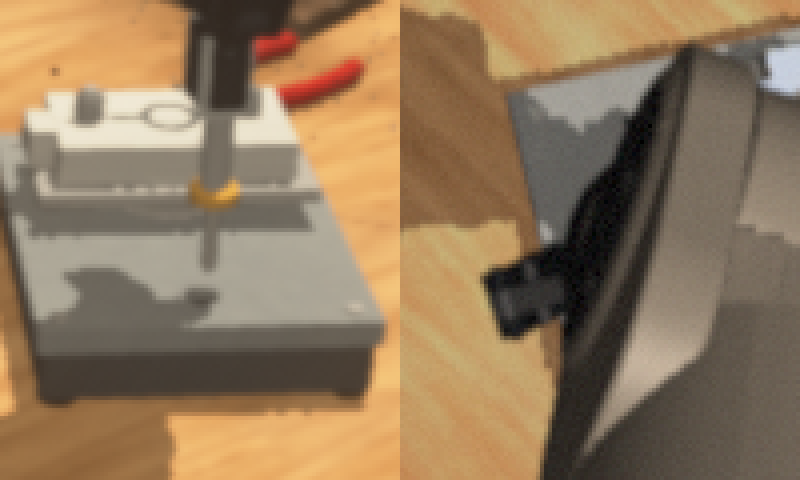

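Request:
jog_arm(plan=[{"x": 0.007,"y": 0.01,"z": 0,"wx": 0,"wy": 0,"wz": 0},{"x": 0.007,"y": 0.01,"z": 0.04,"wx": 0,"wy": 0,"wz": 0},{"x": 0.007,"y": 0.01,"z": 0.08,"wx": 0,"wy": 0,"wz": 0},{"x": 0.007,"y": 0.01,"z": 0.115,"wx": 0,"wy": 0,"wz": 0},{"x": 0.007,"y": 0.01,"z": 0.12,"wx": 0,"wy": 0,"wz": 0},{"x": 0.007,"y": 0.01,"z": 0.12,"wx": 0,"wy": 0,"wz": 0}])

```text
t: 6.37
eef_pos: [0.4122, -0.272, 0.1085]
tool_rot: [-0.0, 0.987, 0.162, 0.003]
contact_force: [-0.5, 0.0, 3.7]
gripper_width: 0.142
```

```bash
python3 -c "
from h import *
a=snap('side','s5'); o=monitor.get_obs(); print(o['eef_pos'],o['contact_force'],o['torque'])
cv2.imwrite('pics/c5.png',cv2.resize(a[195:315,362:462,::-1],None,fx=4,fy=4,interpolation=3))"
```

```text
[ 0.41223376 -0.27195361  0.10884725] [-0.74665734  1.05798451  2.36301647] [ 0.04874092  0.04007225 -0.02824179]
```

Request:
jog_arm(plan=[{"x": 0,"y": 0,"z": 0.01,"wx": 0,"wy": 0,"wz": 0},{"x": 0,"y": 0,"z": 0.02,"wx": 0,"wy": 0,"wz": 0},{"x": 0,"y": 0,"z": 0.025,"wx": 0,"wy": 0,"wz": 0},{"x": 0,"y": 0,"z": 0.025,"wx": 0,"wy": 0,"wz": 0},{"x": 0,"y": 0,"z": 0.025,"wx": 0,"wy": 0,"wz": 0}])

```text
t: 6.83
eef_pos: [0.4137, -0.2725, 0.1066]
tool_rot: [0.001, 0.987, 0.162, 0.004]
contact_force: [-5.1, 3.1, 26.6]
gripper_width: 0.138
```

Request:
jog_arm(plan=[{"x": 0,"y": 0,"z": -0.05,"wx": 0,"wy": 0,"wz": 0},{"x": 0,"y": 0,"z": -0.15,"wx": 0,"wy": 0,"wz": 0},{"x": 0,"y": 0,"z": -0.25,"wx": 0,"wy": 0,"wz": 0},{"x": 0,"y": 0,"z": -0.25,"wx": 0,"wy": 0,"wz": 0},{"x": 0,"y": 0,"z": -0.25,"wx": 0,"wy": 0,"wz": 0}])

```text
t: 7.25
eef_pos: [0.4135, -0.2728, 0.1572]
tool_rot: [0.001, 0.987, 0.162, 0.005]
contact_force: [-0.1, -0.1, -0.7]
gripper_width: 0.138
```

```bash
python3 -c "
from h import *
o=monitor.get_obs(); print(o['eef_pos'],o['contact_force'],rel([.4453,-.0857,.1577]),toolR())"
```

```text
[ 0.4135276  -0.27277073  0.15718701] [-0.12971288 -0.05990183 -0.66863277] [ 0.44951091 -0.8355032  -0.00211671] [[ 0.94749899  0.31960125  0.01003552]
 [ 0.31962876 -0.94754206 -0.00122539]
 [ 0.00911744  0.0043687  -0.99994889]]
```

Request:
jog_arm(plan=[{"x": 0.22,"y": -0.42,"z": -0.002,"wx": 0.001,"wy": -0.0015,"wz": 0},{"x": 0.449,"y": -0.836,"z": -0.002,"wx": 0.001,"wy": -0.0015,"wz": 0},{"x": 0.449,"y": -0.836,"z": -0.002,"wx": 0.001,"wy": -0.0015,"wz": 0},{"x": 0.449,"y": -0.836,"z": -0.002,"wx": 0.001,"wy": -0.0015,"wz": 0},{"x": 0.449,"y": -0.836,"z": -0.002,"wx": 0.001,"wy": -0.0015,"wz": 0},{"x": 0.449,"y": -0.836,"z": -0.002,"wx": 0.001,"wy": -0.0015,"wz": 0},{"x": 0.449,"y": -0.836,"z": -0.002,"wx": 0.001,"wy": -0.0015,"wz": 0},{"x": 0.449,"y": -0.836,"z": -0.002,"wx": 0.001,"wy": -0.0015,"wz": 0}])

```text
t: 7.92
eef_pos: [0.4443, -0.0864, 0.1568]
tool_rot: [0.0, 0.987, 0.162, 0.001]
contact_force: [-0.4, 0.2, -0.0]
gripper_width: 0.137
```

```bash
python3 -c "
from h import *
a=snap('side','s6'); o=monitor.get_obs(); print(o['eef_pos'],o['contact_force'],rel([.4453,-.0857,.1577]),toolR())
c=cv2.imread('pics/s3.png')
cv2.imwrite('pics/c6.png',np.hstack([cv2.resize(i[270:345,350:420],None,fx=5.7,fy=6,interpolation=3) for i in (c,a[:,:,::-1])]))"
```

```text
[ 0.44437724 -0.08699505  0.15691185] [ 0.13961511 -0.75120129 -0.1601106 ] [ 0.00644305 -0.00466987 -0.00392744] [[ 9.48173649e-01  3.17739099e-01  2.93205070e-03]
 [ 3.17740570e-01 -9.48177688e-01 -3.79817354e-05]
 [ 2.76803677e-03  9.67644741e-04 -9.99995701e-01]]
```

View pics/c6.png

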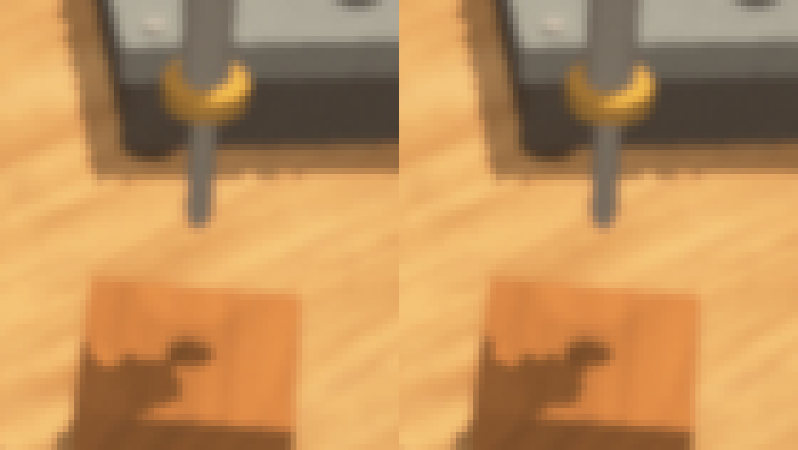

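Request:
jog_arm(plan=[{"x": 0.007,"y": -0.005,"z": 0,"wx": 0,"wy": 0,"wz": 0},{"x": 0.007,"y": -0.005,"z": 0,"wx": 0,"wy": 0,"wz": 0},{"x": 0.007,"y": -0.005,"z": 0.06,"wx": 0,"wy": 0,"wz": 0},{"x": 0.007,"y": -0.005,"z": 0.12,"wx": 0,"wy": 0,"wz": 0},{"x": 0.007,"y": -0.005,"z": 0.18,"wx": 0,"wy": 0,"wz": 0},{"x": 0.007,"y": -0.005,"z": 0.22,"wx": 0,"wy": 0,"wz": 0},{"x": 0.007,"y": -0.005,"z": 0.22,"wx": 0,"wy": 0,"wz": 0}])

```text
t: 8.55
eef_pos: [0.4447, -0.0857, 0.1116]
tool_rot: [-0.0, 0.987, 0.161, 0.0]
contact_force: [1.4, 1.7, -2.0]
gripper_width: 0.139
```

Request:
jog_arm(plan=[{"x": 0.004,"y": 0,"z": 0.05,"wx": 0,"wy": 0,"wz": 0},{"x": 0.004,"y": 0,"z": 0.09,"wx": 0,"wy": 0,"wz": 0},{"x": 0.004,"y": 0,"z": 0.123,"wx": 0,"wy": 0,"wz": 0},{"x": 0.004,"y": 0,"z": 0.123,"wx": 0,"wy": 0,"wz": 0},{"x": 0.004,"y": 0,"z": 0.123,"wx": 0,"wy": 0,"wz": 0}])

```text
t: 8.97
eef_pos: [0.4453, -0.0855, 0.0866]
tool_rot: [-0.0, 0.987, 0.161, 0.0]
contact_force: [-0.1, -0.1, 0.5]
gripper_width: 0.143
```

Request:
jog_arm(plan=[{"x": 0,"y": 0,"z": 0,"wx": 0,"wy": 0,"wz": 0},{"x": 0,"y": 0,"z": 0,"wx": 0,"wy": 0,"wz": 0},{"x": 0,"y": 0,"z": 0,"wx": 0,"wy": 0,"wz": 0},{"x": 0,"y": 0,"z": 0,"wx": 0,"wy": 0,"wz": 0},{"x": 0,"y": 0,"z": -0.08,"wx": 0,"wy": 0,"wz": 0},{"x": 0,"y": 0,"z": -0.2,"wx": 0,"wy": 0,"wz": 0},{"x": 0,"y": 0,"z": -0.36,"wx": 0,"wy": 0,"wz": 0},{"x": 0,"y": 0,"z": -0.52,"wx": 0,"wy": 0,"wz": 0},{"x": 0,"y": 0,"z": -0.52,"wx": 0,"wy": 0,"wz": 0}], hand=0)

```text
t: 9.72
eef_pos: [0.4489, -0.0858, 0.1961]
tool_rot: [0.001, 0.987, 0.161, 0.005]
contact_force: [1.6, -0.5, -0.6]
gripper_width: 0.5
```

```bash
python3 -c "
from h import *
a=snap('side','s7'); o=monitor.get_obs(); print(o['eef_pos'],o['contact_force'],o['q'])
for t in('pusher_grip','stand_mouth','upper_face','upper_grip'): print(t,[(np.round(d['location'],1),round(d['confidence'],2)) for d in finder.place_of('side',t)])
print('expected upper',proj('side',[.5674,.0417,0]),proj('side',[.5674,.0417,.044]))
ang=-.3002; u=np.array([np.cos(ang),np.sin(ang),0]);T=np.c_[u,[u[1],-u[0],0],[0,0,-1]]
print('rotvec/pi',R.from_matrix(toolR().T@T).as_rotvec()/np.pi, rel([.5674,.0417,.14]))"
```

```text
[ 0.44761997 -0.08586123  0.19370151] [ 0.27610678  0.18112196 -0.44114046] [ 0.39686476  0.18217071 -0.3809379   2.08316875  0.08794115  0.88390406
 -1.282218  ]
pusher_grip [(array([388. , 291.7]), 0.72), (array([314. , 436.7]), 0.63)]
stand_mouth [(array([380.9, 330.1]), 0.78), (array([401.9, 222. ]), 0.3)]
upper_face [(array([284.2, 399.4]), 0.96)]
upper_grip [(array([281.8, 371.7]), 0.68), (array([292.1, 332.1]), 0.61)]
expected upper [282.29177476 397.80220733] [281.05071588 372.54850405]
rotvec/pi [-0.00035959  0.00073272  0.19826754] [ 0.7862027  -0.40770371  0.24625887]
```

View pics/s7.png

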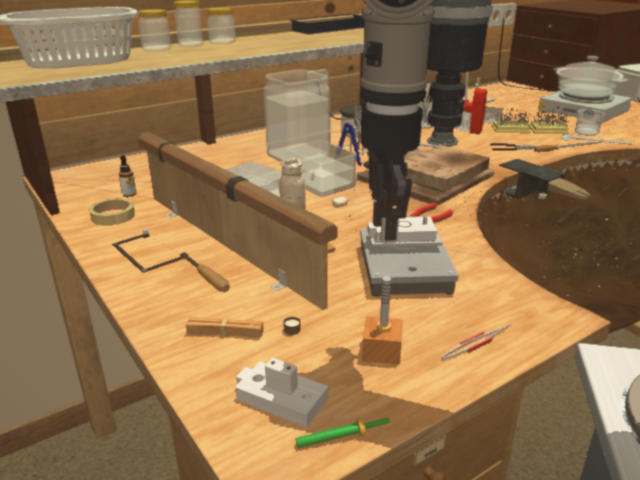

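Request:
jog_arm(plan=[{"x": 0.2,"y": -0.1,"z": 0,"wx": 0,"wy": 0,"wz": 0.05},{"x": 0.4,"y": -0.2,"z": 0,"wx": 0,"wy": 0,"wz": 0.1},{"x": 0.6,"y": -0.3,"z": 0.06,"wx": 0,"wy": 0,"wz": 0.15},{"x": 0.786,"y": -0.408,"z": 0.14,"wx": 0,"wy": 0.001,"wz": 0.198},{"x": 0.786,"y": -0.408,"z": 0.246,"wx": 0,"wy": 0.001,"wz": 0.198},{"x": 0.786,"y": -0.408,"z": 0.246,"wx": 0,"wy": 0.001,"wz": 0.198},{"x": 0.786,"y": -0.408,"z": 0.246,"wx": 0,"wy": 0.001,"wz": 0.198},{"x": 0.786,"y": -0.408,"z": 0.246,"wx": 0,"wy": 0.001,"wz": 0.198}])

```text
t: 10.63
eef_pos: [0.5663, 0.0412, 0.1389]
tool_rot: [0.0, 0.989, -0.148, -0.001]
contact_force: [0.3, -0.1, -0.4]
gripper_width: 0.496
```

```bash
cat > d.py <<'E'
from h import *
import sys
np.set_printoptions(precision=4,suppress=True)
# usage: d.py x y z yaw_rad
p=list(map(float,sys.argv[1:5])); u=np.array([np.cos(p[3]),np.sin(p[3]),0]);T=np.c_[u,[u[1],-u[0],0],[0,0,-1]]
o=monitor.get_obs(); t=toolR(); print(o['t'],o['eef_pos'],o['contact_force'],o['torque'],o['gripper_width'],"yaw",np.arctan2(t[1,0],t[0,0]),"z",t[:,2])
print("shift",rel(p[:3]),"turn",R.from_matrix(t.T@T).as_rotvec()/np.pi)
E
python3 d.py .5674 .0417 .025 -.3002
python3 -c "
from h import *
snap('side','s8'); e=monitor.get_obs()['eef_pos']; print(proj('side',e),[(d['location'],d['confidence']) for d in finder.place_of('side','upper_grip')])"
```

```text
10.6333 [0.5663 0.0412 0.1389] [ 0.3039 -0.1269 -0.3653] [-0.0201  0.0438 -0.0116] 0.49597601814752085 yaw -0.2975432547097962 z [-0.002   0.0003 -1.    ]
shift [ 0.0057 -0.0044  0.5693] turn [0.0001 0.0006 0.0008]
[278.84920325 312.23256088] [([281.1, 373.7], 0.65)]
```

Request:
jog_arm(plan=[{"x": 0.005,"y": -0.004,"z": 0.15,"wx": 0,"wy": 0,"wz": 0},{"x": 0.005,"y": -0.004,"z": 0.3,"wx": 0,"wy": 0,"wz": 0},{"x": 0.005,"y": -0.004,"z": 0.45,"wx": 0,"wy": 0,"wz": 0},{"x": 0.005,"y": -0.004,"z": 0.55,"wx": 0,"wy": 0,"wz": 0},{"x": 0.005,"y": -0.004,"z": 0.56,"wx": 0,"wy": 0,"wz": 0},{"x": 0.005,"y": -0.004,"z": 0.56,"wx": 0,"wy": 0,"wz": 0}])

```text
t: 11.23
eef_pos: [0.5678, 0.0398, 0.0284]
tool_rot: [0.0, 0.989, -0.15, -0.0]
contact_force: [-0.1, -0.9, -0.4]
gripper_width: 0.497
```

Request:
jog_arm(plan=[{"x": 0,"y": 0,"z": 0,"wx": 0,"wy": 0,"wz": 0},{"x": 0,"y": 0,"z": 0,"wx": 0,"wy": 0,"wz": 0},{"x": 0,"y": 0,"z": 0,"wx": 0,"wy": 0,"wz": 0},{"x": 0,"y": 0,"z": 0,"wx": 0,"wy": 0,"wz": 0},{"x": 0,"y": 0,"z": 0,"wx": 0,"wy": 0,"wz": 0},{"x": 0,"y": 0,"z": 0,"wx": 0,"wy": 0,"wz": 0}], hand=-1, grip_force=50)

```text
t: 11.73
eef_pos: [0.5694, 0.0398, 0.0306]
tool_rot: [-0.0, 0.989, -0.15, 0.002]
contact_force: [0.1, -0.9, 8.5]
gripper_width: 0.222
```

```bash
python3 d.py .5674 .0417 .21 -.3002
```

```text
11.7333 [0.5694 0.0398 0.0306] [ 0.0985 -0.8909  8.5457] [-0.1468  0.183   0.0174] 0.22194557656373376 yaw -0.300594851111477 z [ 0.0034 -0.     -1.    ]
shift [-0.0096 -0.0072 -0.897 ] turn [-0.0003 -0.001  -0.0001]
```

Request:
jog_arm(plan=[{"x": 0,"y": 0,"z": -0.05,"wx": 0,"wy": 0,"wz": 0},{"x": 0,"y": 0,"z": -0.15,"wx": 0,"wy": 0,"wz": 0},{"x": 0,"y": 0,"z": -0.3,"wx": 0,"wy": 0,"wz": 0},{"x": 0,"y": 0,"z": -0.45,"wx": 0,"wy": 0,"wz": 0},{"x": 0,"y": 0,"z": -0.6,"wx": 0,"wy": 0,"wz": 0},{"x": 0,"y": 0,"z": -0.75,"wx": 0,"wy": 0,"wz": 0},{"x": 0,"y": 0,"z": -0.9,"wx": 0,"wy": 0,"wz": 0},{"x": 0,"y": 0,"z": -1,"wx": 0,"wy": -0.001,"wz": 0},{"x": 0,"y": 0,"z": -1,"wx": 0,"wy": -0.001,"wz": 0},{"x": 0,"y": 0,"z": -1,"wx": 0,"wy": -0.001,"wz": 0}])

```text
t: 12.57
eef_pos: [0.569, 0.0397, 0.2321]
tool_rot: [-0.001, 0.989, -0.15, 0.002]
contact_force: [0.3, 0.1, -4.3]
gripper_width: 0.22
```

```bash
python3 d.py .51 -.13 .235 -.05; cat > e.py <<'E'
from h import *
from c import fit
np.set_printoptions(precision=4,suppress=True)
im=cv2.imread("pics/top0.png").astype(int)
def quad(n):  # biggest bright blob polygon
    pass
for nm,(u0,u1,v0,v1) in {"low":(395,475,270,370),"up":(180,250,205,290)}.items():
    s=im[v0:v1,u0:u1]; m=((s[:,:,0]>165)&(s[:,:,0]-s[:,:,2]>=(-2 if nm=='up' else 4))).astype(np.uint8)
    n,l,st,c=cv2.connectedComponentsWithStats(m); k=1+st[1:,4].argmax(); b=(l==k).astype(np.uint8)
    cn=max(cv2.findContours(b,0,1)[0],key=cv2.contourArea)[:,0,:]+[u0,v0]
    z=.08 if nm=="low" else .022
    w=np.array([atz("top",p,z)[:2] for p in cn]).astype(np.float32)*1000
    r=cv2.minAreaRect(w); print(nm,st[k],r)
E
python3 e.py | grep -E "^(low|up)  *\["; python3 e.py | tail -3
```

```text
12.5667 [0.569  0.0397 0.2321] [ 0.3374  0.1384 -4.3003] [-0.0111  0.0043  0.0007] 0.22017367304608668 yaw -0.300806723328262 z [ 0.0032  0.0009 -1.    ]
shift [-0.0304  0.8976 -0.0162] turn [-0.0005 -0.001  -0.0798]
low [  19   14   48   74 1936] ((436.86492919921875, -363.98345947265625), (121.51931762695312, 58.91936492919922), 13.058425903320312)
up [  10   10   46   65 1408] ((572.8292846679688, 40.582847595214844), (57.3584098815918, 118.46674346923828), 72.26115417480469)
 [ 0.1947  0.6271]]
low [  19   14   48   74 1936] ((436.86492919921875, -363.98345947265625), (121.51931762695312, 58.91936492919922), 13.058425903320312)
up [  10   10   46   65 1408] ((572.8292846679688, 40.582847595214844), (57.3584098815918, 118.46674346923828), 72.26115417480469)
```

Request:
jog_arm(plan=[{"x": -0.01,"y": 0.18,"z": 0,"wx": 0,"wy": 0,"wz": -0.02},{"x": -0.02,"y": 0.36,"z": 0,"wx": 0,"wy": 0,"wz": -0.04},{"x": -0.03,"y": 0.54,"z": 0,"wx": 0,"wy": 0,"wz": -0.06},{"x": -0.04,"y": 0.72,"z": 0,"wx": 0,"wy": 0,"wz": -0.08},{"x": -0.06,"y": 0.9,"z": 0,"wx": 0,"wy": -0.001,"wz": -0.1},{"x": -0.08,"y": 1,"z": 0,"wx": 0,"wy": -0.001,"wz": -0.12},{"x": -0.08,"y": 1,"z": 0,"wx": 0,"wy": -0.001,"wz": -0.12}])

```text
t: 13.15
eef_pos: [0.4901, -0.1523, 0.2294]
tool_rot: [0.0, 0.999, 0.036, -0.003]
contact_force: [-0.1, 0.0, -2.5]
gripper_width: 0.223
```

```bash
python3 d.py .4336 -.3665 .22 .226
```

```text
13.15 [ 0.4901 -0.1523  0.2294] [-0.1264  0.0305 -2.5322] [-0.0134  0.0182 -0.0615] 0.2234543595834334 yaw 0.07104266769048295 z [-0.0057 -0.0004 -1.    ]
shift [-0.3573  1.0485  0.0492] turn [-0.0001  0.0018 -0.0493]
```

Request:
jog_arm(plan=[{"x": -0.08,"y": 0.2,"z": 0,"wx": 0,"wy": 0.001,"wz": -0.02},{"x": -0.15,"y": 0.4,"z": 0,"wx": 0,"wy": 0.001,"wz": -0.04},{"x": -0.22,"y": 0.6,"z": 0,"wx": 0,"wy": 0.0018,"wz": -0.0493},{"x": -0.3,"y": 0.8,"z": 0.02,"wx": 0,"wy": 0.0018,"wz": -0.0493},{"x": -0.357,"y": 0.99,"z": 0.05,"wx": 0,"wy": 0.0018,"wz": -0.0493},{"x": -0.357,"y": 1,"z": 0.05,"wx": 0,"wy": 0.0018,"wz": -0.0493},{"x": -0.357,"y": 1,"z": 0.05,"wx": 0,"wy": 0.0018,"wz": -0.0493},{"x": -0.357,"y": 1,"z": 0.05,"wx": 0,"wy": 0.0018,"wz": -0.0493}])

```text
t: 13.82
eef_pos: [0.4319, -0.3565, 0.218]
tool_rot: [-0.002, 0.994, 0.112, -0.001]
contact_force: [0.4, 0.5, -3.3]
gripper_width: 0.224
```

```bash
python3 d.py .4336 -.3665 .145 .226
```

```text
13.8167 [ 0.4319 -0.3565  0.218 ] [ 0.4135  0.4622 -3.2524] [ 0.0777 -0.0351  0.0363] 0.22353731736965168 yaw 0.22392174141884327 z [-0.0028  0.0028 -1.    ]
shift [-0.0019  0.052   0.3646] turn [-0.0011  0.0007 -0.0007]
```

Request:
jog_arm(plan=[{"x": -0.002,"y": 0.052,"z": 0.1,"wx": -0.001,"wy": 0.001,"wz": -0.001},{"x": -0.002,"y": 0.052,"z": 0.22,"wx": -0.001,"wy": 0.001,"wz": -0.001},{"x": -0.002,"y": 0.052,"z": 0.32,"wx": -0.001,"wy": 0.001,"wz": -0.001},{"x": -0.002,"y": 0.052,"z": 0.38,"wx": -0.001,"wy": 0.001,"wz": -0.001},{"x": -0.002,"y": 0.052,"z": 0.38,"wx": -0.001,"wy": 0.001,"wz": -0.001},{"x": -0.002,"y": 0.052,"z": 0.38,"wx": -0.001,"wy": 0.001,"wz": -0.001}])

```text
t: 14.32
eef_pos: [0.4339, -0.3651, 0.1416]
tool_rot: [-0.001, 0.993, 0.114, 0.0]
contact_force: [-0.8, -0.8, -2.6]
gripper_width: 0.225
```

```bash
python3 d.py .4336 -.3665 .12 .226; python3 -c "
from h import *
a=snap('side','s9');b=snap('top','t9')
for n in('side','top'): print(n,[(t,np.round(d['location'],1),round(d['confidence'],2)) for t in('upper_face','lower_face','upper_grip') for d in finder.place_of(n,t)])
A=a[160:290,345:465,::-1];B=b[260:390,355:475,::-1]
cv2.imwrite('pics/c9.png',cv2.resize(np.hstack([A,B]),None,fx=3.33,fy=4.6,interpolation=3))"
```

```text
14.3167 [ 0.4339 -0.3651  0.1416] [-0.8134 -0.7748 -2.6054] [-0.0203 -0.0362 -0.0283] 0.2245853563908628 yaw 0.22888262365044745 z [-0.0001  0.0018 -1.    ]
shift [-0.0031  0.0069  0.1079] turn [-0.0006 -0.0001  0.0009]
side [('upper_face', array([407.5, 208.7]), 0.7), ('lower_face', array([406.7, 188.6]), 0.72), ('lower_face', array([400.6, 224.6]), 0.66), ('upper_grip', array([407. , 185.9]), 0.83)]
top [('upper_face', array([444.6, 321.7]), 0.74), ('upper_grip', array([449.2, 320.8]), 0.74)]
```

View pics/c9.png

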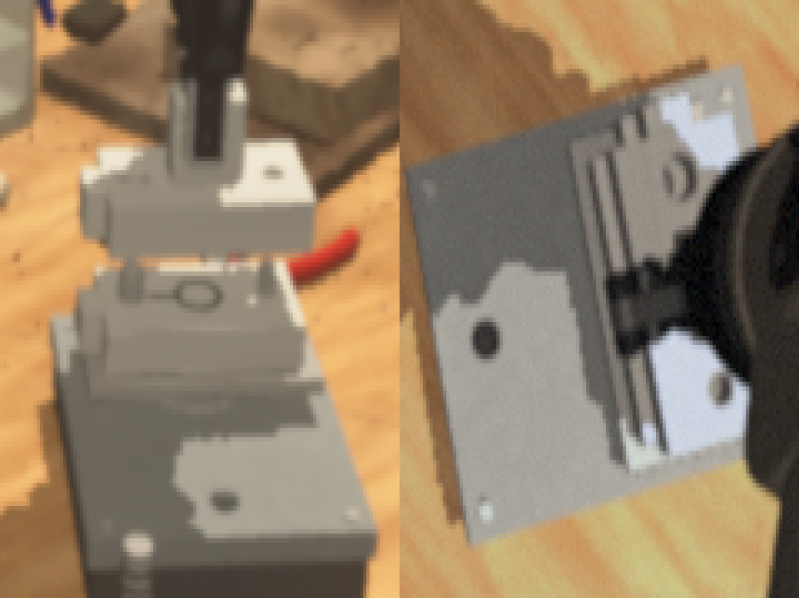

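```bash
cat > f.py <<'E'
from h import *
np.set_printoptions(precision=4,suppress=True)
z=.133
a=atz("top",(438.85,298.1),z);b=atz("top",(450.9,344.0),z)
print("holes",a,b,np.linalg.norm(a-b),"c",(a+b)/2,"yaw",np.arctan2(*(a-b)[1::-1]))
print("side upper",atz("side",(407.5,208.7),.111),"lower",atz("side",(400.6,224.6),.08))
S=lambda u,v:((u+.5)/3.33-.5+345,(v+.5)/4.6-.5+160)
for nm,p,q in [("front L",S(108,250),S(103,330)),("front R",S(314,232),S(303,325)),("bar/..",S(108,205),S(108,205))]:
    print(nm,atz("side",p,.111),atz("side",q,.08))
def sq(n,c,yaw,pts): 
    C,s=np.cos(yaw),np.sin(yaw)
    for x,y,zz in pts: print(n,(x,y,zz),(proj("side",[c[0]+C*x-s*y,c[1]+s*x+C*y,zz])-[345,160]+.5)*[3.33,4.6])
sq("lo",(.4314,-.3653),.226,[(.055,.03,.08),(-.055,.03,.08),(.038,0,.096),(-.038,0,.096),(0,0,.08)])
sq("up",(.4314,-.3653),.226,[(.055,.03,.111),(-.055,.03,.111),(-.055,.03,.133),(-.038,0,.133)])
E
python3 f.py
```

```text
holes [ 0.469  -0.3576  0.133 ] [ 0.3952 -0.3746  0.133 ] 0.07581422557363683 c [ 0.4321 -0.3661  0.133 ] yaw 0.2267286251498951
side upper [ 0.4273 -0.3633  0.111 ] lower [ 0.4378 -0.3586  0.08  ]
front L [ 0.4799 -0.3312  0.111 ] [ 0.4806 -0.323   0.08  ]
front R [ 0.3707 -0.367   0.111 ] [ 0.3738 -0.3459  0.08  ]
bar/.. [ 0.4842 -0.3741  0.111 ] [ 0.4899 -0.4436  0.08  ]
lo (0.055, 0.03, 0.08) [107.872  330.1491]
lo (-0.055, 0.03, 0.08) [308.5952 323.2642]
lo (0.038, 0, 0.096) [132.7042 259.8757]
lo (-0.038, 0, 0.096) [268.9748 255.3617]
lo (0, 0, 0.08) [199.1827 293.4832]
up (0.055, 0.03, 0.111) [110.0815 258.8236]
up (-0.055, 0.03, 0.111) [313.5713 252.0892]
up (-0.055, 0.03, 0.133) [317.1871 200.3725]
up (-0.038, 0, 0.133) [274.1833 170.5483]
```

Request:
jog_arm(plan=[{"x": -0.003,"y": -0.003,"z": 0,"wx": -0.0006,"wy": 0,"wz": 0.0008},{"x": -0.003,"y": -0.003,"z": 0.03,"wx": -0.0006,"wy": 0,"wz": 0.0008},{"x": -0.003,"y": -0.003,"z": 0.06,"wx": -0.0006,"wy": 0,"wz": 0.0008},{"x": -0.003,"y": -0.003,"z": 0.09,"wx": -0.0006,"wy": 0,"wz": 0.0008},{"x": -0.003,"y": -0.003,"z": 0.1,"wx": -0.0006,"wy": 0,"wz": 0.0008},{"x": -0.003,"y": -0.003,"z": 0.1,"wx": -0.0006,"wy": 0,"wz": 0.0008}])

```text
t: 15.22
eef_pos: [0.4329, -0.3658, 0.1216]
tool_rot: [0.001, 0.994, 0.112, 0.001]
contact_force: [0.1, 0.2, -3.5]
gripper_width: 0.225
```

```bash
python3 d.py .4332 -.3645 .111 .226
```

```text
15.2167 [ 0.4329 -0.3658  0.1216] [ 0.0989  0.1952 -3.4644] [ 0.1585 -0.0814  0.0272] 0.22547480983557197 yaw 0.22463799838251955 z [ 0.0013 -0.0009 -1.    ]
shift [ 0.0028 -0.006   0.0529] turn [ 0.0004 -0.0003 -0.0004]
```

Request:
jog_arm(plan=[{"x": 0.003,"y": -0.005,"z": 0.01,"wx": 0,"wy": 0,"wz": 0},{"x": 0.003,"y": -0.005,"z": 0.02,"wx": 0,"wy": 0,"wz": 0},{"x": 0.003,"y": -0.005,"z": 0.03,"wx": 0,"wy": 0,"wz": 0},{"x": 0.003,"y": -0.005,"z": 0.04,"wx": 0,"wy": 0,"wz": 0},{"x": 0.003,"y": -0.005,"z": 0.05,"wx": 0,"wy": 0,"wz": 0},{"x": 0.003,"y": -0.005,"z": 0.05,"wx": 0,"wy": 0,"wz": 0}])

```text
t: 15.72
eef_pos: [0.4331, -0.3646, 0.1112]
tool_rot: [0.0, 0.994, 0.112, 0.0]
contact_force: [0.5, -0.1, -3.0]
gripper_width: 0.225
```

```bash
python3 d.py .4332 -.3645 .105 .226
```

```text
15.7167 [ 0.4331 -0.3646  0.1112] [ 0.495  -0.1112 -2.9853] [ 0.0093 -0.0218  0.0427] 0.22483307840882372 yaw 0.22453135857690643 z [ 0.0008 -0.0006 -1.    ]
shift [ 0.0008 -0.0003  0.0309] turn [ 0.0003 -0.0002 -0.0005]
```

Request:
jog_arm(plan=[{"x": 0,"y": 0,"z": 0.01,"wx": 0,"wy": 0,"wz": 0},{"x": 0,"y": 0,"z": 0.02,"wx": 0,"wy": 0,"wz": 0},{"x": 0,"y": 0,"z": 0.028,"wx": 0,"wy": 0,"wz": 0},{"x": 0,"y": 0,"z": 0.028,"wx": 0,"wy": 0,"wz": 0},{"x": 0,"y": 0,"z": 0.028,"wx": 0,"wy": 0,"wz": 0},{"x": 0,"y": 0,"z": 0.028,"wx": 0,"wy": 0,"wz": 0}])

```text
t: 16.22
eef_pos: [0.4333, -0.3648, 0.1064]
tool_rot: [0.001, 0.994, 0.112, 0.001]
contact_force: [-2.7, 1.5, 6.1]
gripper_width: 0.225
```

```bash
python3 d.py .4332 -.3645 .105 .226
```

```text
16.2167 [ 0.4333 -0.3648  0.1064] [-2.7025  1.462   6.1493] [0.4666 0.3856 0.0192] 0.22461125613392727 yaw 0.2243667541279462 z [ 0.0013 -0.0012 -1.    ]
shift [-0.     -0.0017  0.0068] turn [ 0.0005 -0.0003 -0.0005]
```

Request:
jog_arm(plan=[{"x": 0,"y": 0,"z": 0.004,"wx": 0,"wy": 0,"wz": 0},{"x": 0,"y": 0,"z": 0.004,"wx": 0,"wy": 0,"wz": 0},{"x": 0,"y": 0,"z": 0.004,"wx": 0,"wy": 0,"wz": 0},{"x": 0,"y": 0,"z": 0.004,"wx": 0,"wy": 0,"wz": 0}])

```text
t: 16.55
eef_pos: [0.4333, -0.3648, 0.1063]
tool_rot: [0.001, 0.994, 0.112, 0.001]
contact_force: [-1.8, 2.1, 5.9]
gripper_width: 0.222
```

```bash
python3 d.py .4332 -.3645 .105 .226; python3 -c "
from h import *
a=snap('side','s10');b=cv2.imread('pics/s7.png')
for i in range(3): snap('side','s10b'); print(monitor.get_obs()['contact_force'],monitor.get_obs()['eef_pos'])
cv2.imwrite('pics/c10.png',np.hstack([cv2.resize(i[180:290,355:465],None,fx=3.6,fy=5.4,interpolation=3) for i in (a[:,:,::-1],b)]))"
```

```text
16.55 [ 0.4333 -0.3648  0.1063] [-1.7694  2.0573  5.9063] [0.6155 0.5361 0.0274] 0.22238880190031557 yaw 0.22427146159599684 z [ 0.0013 -0.0013 -1.    ]
shift [ 0.0001 -0.0018  0.0064] turn [ 0.0005 -0.0003 -0.0006]
[-1.93670699  1.45763211  5.80190871] [ 0.43329687 -0.36482751  0.10630743]
[-3.46811817  2.80637755  5.63903139] [ 0.43328227 -0.36482074  0.1062906 ]
[-3.06568889  1.91996151  5.20531617] [ 0.43328114 -0.3647942   0.10627012]
```

View pics/c10.png

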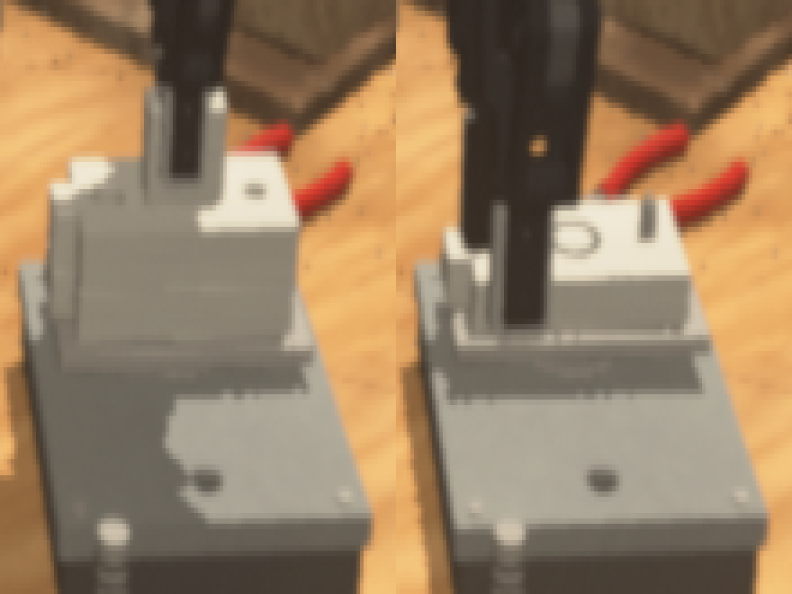

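Request:
jog_arm(plan=[{"x": -0.002,"y": -0.002,"z": 0.004,"wx": 0.0005,"wy": -0.0003,"wz": 0},{"x": -0.002,"y": -0.002,"z": 0.008,"wx": 0.0005,"wy": -0.0003,"wz": 0},{"x": -0.002,"y": -0.002,"z": 0.008,"wx": 0.0005,"wy": -0.0003,"wz": 0},{"x": -0.002,"y": -0.002,"z": 0.008,"wx": 0.0005,"wy": -0.0003,"wz": 0},{"x": -0.002,"y": -0.002,"z": 0.008,"wx": 0.0005,"wy": -0.0003,"wz": 0}])

```text
t: 17.17
eef_pos: [0.4333, -0.3648, 0.1057]
tool_rot: [0.0, 0.994, 0.112, 0.0]
contact_force: [-1.8, 1.4, 7.6]
gripper_width: 0.225
```

```bash
cat > g.py <<'E'
from h import *
np.set_printoptions(precision=3,suppress=True)
o=[]
for i in range(8): im=snap('side','s11'); s=monitor.get_obs(); o.append(np.r_[s['contact_force'],s['eef_pos'],s['torque']])
print(s['t'],np.mean(o,0),s['eef_pos'][2])
# vertical position of platen plate's right front corner region / block's lower edge
for f in ('s7','s10','s11'):
    g=cv2.GaussianBlur(cv2.imread(f'pics/{f}.png',0).astype(np.float32),(0,0),.6)
    print(f,"cols 425-432",[int(x) for x in g[225:250,425:433].mean(1)])
C,S=np.cos(.226),np.sin(.226)
for dz in (0,.005,.01): print(dz,proj("side",[.4314-C*.05-S*.03,-.3653-S*.05+C*.03,.04-dz]))
E
python3 g.py
```

```text
17.5667 [-2.467  1.262  7.227  0.433 -0.365  0.106  0.476  0.406  0.046] 0.1057500292832174
s7 cols 425-432 [224, 226, 227, 227, 223, 205, 164, 138, 132, 131, 131, 131, 130, 129, 127, 129, 146, 154, 134, 117, 110, 106, 103, 103, 103]
s10 cols 425-432 [129, 129, 129, 130, 131, 131, 130, 131, 132, 131, 131, 131, 130, 130, 129, 128, 126, 122, 123, 124, 118, 114, 109, 104, 102]
s11 cols 425-432 [129, 129, 129, 130, 131, 131, 131, 133, 135, 133, 130, 130, 131, 130, 130, 129, 128, 125, 122, 121, 118, 114, 108, 101, 101]
0 [432.618 249.197]
0.005 [432.395 251.569]
0.01 [432.172 253.931]
```

```bash
python3 -c "
from station import bot,monitor
print(bot.hand_in()); o=monitor.get_obs(); print(o['t'],o['eef_pos'],o['contact_force'])"
```

```text
the job is handed in; nothing more can be done
None
the job is handed in; nothing more can be done
```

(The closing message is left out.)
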